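# Put the test pieces away in the storage case

## Robot

A 7-joint arm with a two-finger parallel gripper is mounted at the origin on a cart in front of the work surface, level with it; the furniture and walls round the work are solid. World frame = base frame: x ahead of the robot, y to its left, z up, the work surface at z = 0. Lengths are in m, angles in rad, forces in N, time in s.
With the tool pointing down it reaches from about 0.425 to 0.95 m from the base axis. Payload 4.7 kg.
Tool frame: the origin (TCP) lies between the finger pads; the fingertips stand 25 mm ahead of it and the grasp point (between the pads) lies 6 mm ahead of it; x points along the fingers, z is the direction in which the jaws open and shut, and the axes are right-handed (so a half turn about x gives the same grasp; the last joint's range is limited). The gripper opens to 85 mm and grips with 20 to 120 N. Pads are 22 mm wide; open, the fingers measure 114 mm over their backs; the gripper's body (76 mm by 85 mm) begins 54 mm behind the grasp point. The pads swing forward as they close: fully open they stand 13 mm farther back than shut.
Start: joints at [-1.214, 0.469, -0.049, 1.532, 0.024, 1.141, -0.082], TCP at [0.254, 0.625, 0.256] pointing down, gripper open.
Joint ranges: [-2.59, 2.59], [-0.33, 1.99], [-1.39, 1.29], [0.1, 2.45], [-1.04, 4.18], [0.21, 1.99], [-2.66, 2.66]. Speed limits (rad/s): [2.57, 2.57, 3.14, 3.14, 3.14, 3.14, 3.14].

## Interface

Orientations are given as a 3x3 rotation matrix whose columns are the frame's x, y, z axes.
In Python, from rig import * gives the robot as it stands. Calls block until the motion is done:
- movep(position, orientation): joint-space move of the TCP to a pose.
- move_l(position, attitude=None, feed=0.15, until_force=None): straight line of the TCP; attitude=None keeps the orientation; feed is the mean speed in m/s. With until_force (N) it stops when the force on the tool has changed by that much, and returns True; else False.
- move_joints(angles): joint-space move.
- command_gripper(opening, newtons=None): finger opening in m; newtons is the grip in N (None keeps the last); returns when the fingers have stopped.
- sleep(seconds).
- inverse_kinematics(position, orientation): joint angles nearest the present ones, or None.
- sense(): the state.
- camera(name): name is "scene" or "top" or "wrist"; returns (picture, depth): 400x640x3 uint8, red, green, blue; 400x640 float32, m along the optical axis (not along the pixel's ray), 0 where there is no reading.
- camera_params(name): a dict with "K" (3x3 intrinsics, pixels), "position" and "rotation" of the camera in the world; the wrist camera has in their place "tool_from_camera" (4x4, takes a point from camera to tool coordinates, whose origin is the TCP and whose axes are the tool frame's). Camera axes: x right, y down, z forward; pixel columns grow to the right and rows downward; lengths in m; the calibration is good to about 2 mm. A picture is of the moment at which its call begins: read the wrist's pose just before it. camera_params takes no time and is no camera call.
A pose or a line that the arm cannot do raises Unreachable and nothing moves.
- finish_job(): hands the job in, once; it reports no verdict.
The state is a dict: "time_s": time; "joint_pos": joint angles; "qd": joint speeds; "joint_efforts": joint torques, N m; "position": TCP position; "tcp_rot": TCP orientation; "wrist_force": force on the tool from outside, world axes, zero at the start; "ft_torque": the same for the moment, N m; "finger_gap": finger opening in m.
Only numpy, scipy, OpenCV 4.12 (cv2) and the standard library are available. Lean on these libraries where they do the work, as an engineer would, in place of code of your own. Each camera call takes 0.05 s, during which the arm holds its last target.

## Task

Lift the lid of the storage case right back until it rests open on its stop. Then put away every steel test piece, those in the pocket tray and the one lying beside it: square bars into the case's left bay (as seen from the lid's tab), hexagonal pieces into its right bay, and close the lid fully. Leave the tweezers, swab tube, marker and green tape where they lie.

Things in the scene. Friction and masses are not known exactly. Their poses are not given: they have to be found in the camera images.
- case: Low aluminium storage case, fixed to the worktop, 125 mm (its x) by 190 mm (its y), walls 4 mm thick and 36 mm high, inner floor 4 mm above the worktop; a 4 mm divider, as high as the walls, along x at y = 0 splits it into a left bay (+y) and a right bay (-y), each 117 mm by 89 mm inside. Origin: centre of its underside; x points away from the robot to the hinge side, y to the left, z up.
- case_lid (a joint): Angle of the case's hinged lid in rad: 0 closed (lying on the rim), 1.92 open and leaning back against its stop. The flat lid (125 x 190 x 6 mm, 0.12 kg, top at z = 42 mm when closed) turns about the far top edge of the case, has hardly any friction, falls shut if let go before upright (about 1.57) and falls on to its stop beyond.
- lid_tab (a point): Point to pinch on the black lift tab, which sticks out forward (case -x when closed) 34 mm from the middle of the lid's front edge. The tab is 20 mm wide (along case y, the hinge direction) and 10 mm thick; the point lies in the middle of its width and thickness, 20 mm from the lid's edge, 148 mm from the hinge axis, 39 mm above the worktop when closed. It moves with the lid; held by its two sides it can turn between the fingers.
- lid_hinge (a point): Middle of the lid's hinge axis, 65.5 mm behind the case's centre, 39 mm above the worktop; the axis is the case's y. Opening swings the tab up and away from the robot.
- left_bay (a point): Centre of the inner floor of the case's left bay (case y = +46.5 mm); axes as the case's.
- right_bay (a point): Centre of the inner floor of the case's right bay (case y = -46.5 mm); axes as the case's.
- tray: Grey pocket tray, fixed, 98 mm (x) by 140 mm (y) by 11 mm, with six square pockets 19.5 mm wide and 7 mm deep (floor 4 mm above the worktop) at tray x = -21, +21 mm and y = -42, 0, +42 mm; some are empty. Origin: centre of its underside, z up.
- bar_0: Plain steel square bar piece 16 x 16 x 28 mm, edges rounded by 1 mm; origin at its centre, own z along its 28 mm length. Stands upright in one of the tray's pockets, 21 mm showing, sides parallel to the tray's; may be absent.
- bar_1: Plain steel square bar piece 16 x 16 x 28 mm, edges rounded by 1 mm; origin at its centre, own z along its 28 mm length. Stands upright in one of the tray's pockets, 21 mm showing, sides parallel to the tray's; may be absent.
- bar_2: Plain steel square bar piece 16 x 16 x 28 mm, edges rounded by 1 mm; origin at its centre, own z along its 28 mm length. Stands upright in one of the tray's pockets, 21 mm showing, sides parallel to the tray's; may be absent.
- bar_3: Plain steel square bar piece 16 x 16 x 28 mm, edges rounded by 1 mm; origin at its centre, own z along its 28 mm length. Lies on its side loose on the worktop beside the tray's far edge; always present.
- hex_0: Plain steel hexagonal piece, 16 mm across the flats, 16 mm tall; origin at its centre, own z along the hexagon's axis, one pair of flats facing its own +x and -x (the others 60 deg either way). Stands in one of the tray's pockets, 9 mm showing; may be absent.
- hex_1: Plain steel hexagonal piece, 16 mm across the flats, 16 mm tall; origin at its centre, own z along the hexagon's axis, one pair of flats facing its own +x and -x (the others 60 deg either way). Stands in one of the tray's pockets, 9 mm showing; may be absent.
- hex_2: Plain steel hexagonal piece, 16 mm across the flats, 16 mm tall; origin at its centre, own z along the hexagon's axis, one pair of flats facing its own +x and -x (the others 60 deg either way). Stands in one of the tray's pockets, 9 mm showing; may be absent.
- tweezers: Thin grey tweezers 119 x 62 x 9 mm, lying on the worktop; a bystander, to be left where it is. Origin: centre of its underside.
- swab: Capped swab tube 31 x 95 x 20 mm, lying on the worktop; a bystander, to be left where it is. Origin: centre of its underside.
- marker: White marker with black cap 72 x 123 x 14 mm, lying on the worktop; a bystander, to be left where it is. Origin: centre of its underside.
- green_tape: Roll of green tape, 70 mm across, 13 mm high, lying on the worktop; a bystander, to be left where it is. Origin: centre of its underside.

How it is judged:
By the outcome, as a careful person would: the job done as asked, in the order asked, and still so for the second after the job is handed in, with the robot touching nothing.
Of bar_0, bar_1, bar_2, hex_0, hex_1, hex_2 only 3 to 5 are there at a start; the rules pass over those that are not, and their reading is None.
At some moment in a run one of bar_3 may be knocked a few centimetres aside while the robot is not near it.
Once in a run the grip may slacken for a moment while it holds something.
It also fails if it takes over 210 s, if anything falls off the work surface, if the arm or the gripper's body presses on something with over 40 N, if the wrist force passes 120 N, or if a joint passes its speed limit or range.

## Working session

There is one attempt and no reset: what is moved stays moved. The work goes in short steps, each a Python script; the robot and the scene stay as the last script left them, time stands still between calls to the robot, and variables do not carry over. Pictures are saved under pics/ and viewed, and the job is handed in when it is done.

```bash
mkdir -p pics; ls; python3 - <<'E'
from rig import *
import cv2
s=sense();print(s['time_s'],s['position'],s['tcp_rot'],s['finger_gap'])
for n in ['scene','top','wrist']:
    p,d=camera(n); cv2.imwrite(f'pics/a_{n}.png',p[:,:,::-1]); print(n,camera_params(n), d.min(),d.max())
E
```

```text
pics
0.0 [0.25378264 0.62489687 0.2552584 ] [[-6.83404873e-04 -9.26507410e-01  3.76275898e-01]
 [-1.82362001e-03  3.76276515e-01  9.26505617e-01]
 [-9.99998104e-01 -5.30058040e-05 -1.94674666e-03]] 0.08529663172348807
scene {'K': array([[400.92680523,   0.        , 319.42926424],
       [  0.        , 400.92680523, 203.38640306],
       [  0.        ,   0.        ,   1.        ]]), 'position': array([-0.0976495 ,  0.68872227,  0.55742429]), 'rotation': array([[-0.56396834, -0.46659732,  0.68134181],
       [-0.82572757,  0.30797702, -0.47257183],
       [ 0.01066313, -0.82911826, -0.55897156]])} 0.0 1.9589933
top {'K': array([[515.78096449,   0.        , 314.70984454],
       [  0.        , 515.78096449, 203.00003652],
       [  0.        ,   0.        ,   1.        ]]), 'position': array([0.38036441, 0.27501466, 1.06322895]), 'rotation': array([[ 0.00930391, -0.99419271,  0.10721145],
       [-0.99951892, -0.00607392,  0.03041455],
       [-0.02958673, -0.10744285, -0.99377093]])} 0.0 1.9525491
wrist {'K': array([[298.959573  ,   0.        , 319.72717947],
       [  0.        , 298.959573  , 203.67454227],
       [  0.        ,   0.        ,   1.        ]]), 'tool_from_camera': array([[-6.59234734e-04, -3.05705616e-01,  9.52125854e-01,
        -1.16859140e-01],
       [-4.23274201e-04, -9.52125890e-01, -3.05705921e-01,
         7.81056529e-02],
       [ 9.99999693e-01, -6.04542271e-04,  4.98277157e-04,
        -8.48808892e-04],
       [ 0.00000000e+00,  0.00000000e+00,  0.00000000e+00,
         1.00000000e+00]])} 0.0 1.3491764
```

View pics/a_scene.png

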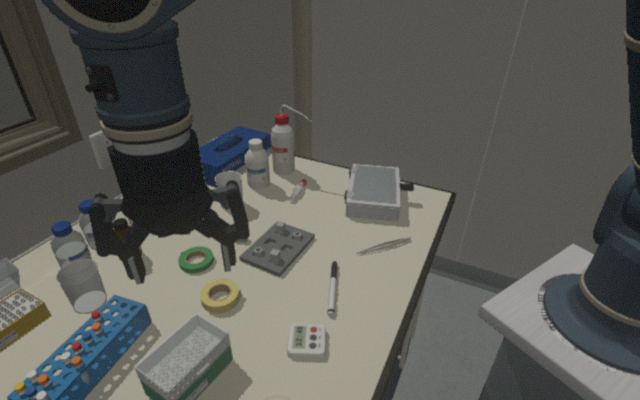

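View pics/a_top.png

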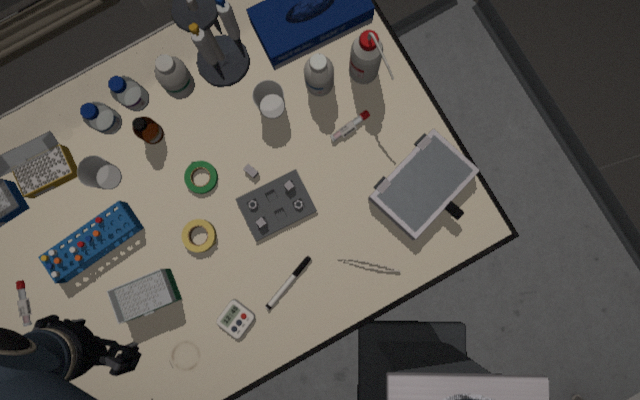

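View pics/a_wrist.png

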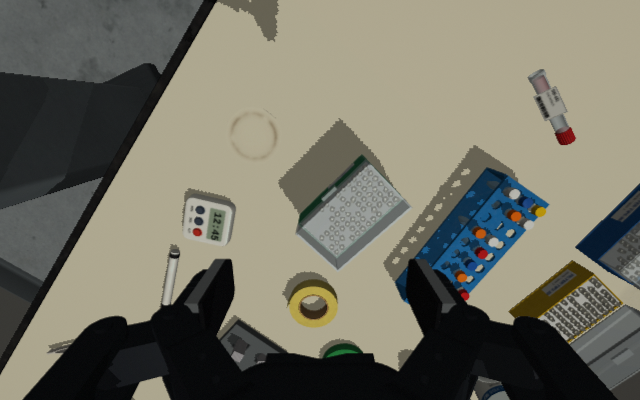

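The top view shows the case at about (425,185) with its tab at (455,210). The tray is at (277,207) with two bars, (290,186) and (262,223), and two hexes, (253,205) and (299,204). The loose bar is at (251,172). I'll zoom in and measure these.

```bash
cat > h.py <<'E'
from rig import *
import numpy as np, cv2
def fixed(n):
    c=camera_params(n); return c['K'],np.array(c['position']),np.array(c['rotation'])
def wristpose(s=None):
    s=s or sense(); c=camera_params('wrist'); T=np.eye(4);T[:3,:3]=s['tcp_rot'];T[:3,3]=s['position']
    W=T@c['tool_from_camera']; return c['K'],W[:3,3],W[:3,:3]
def cloud(d,K,p,R):
    h,w=d.shape; v,u=np.mgrid[:h,:w]
    c=np.stack([(u-K[0,2])/K[0,0]*d,(v-K[1,2])/K[1,1]*d,d],-1)
    P=c@R.T+p; P[d<=0]=np.nan; return P
def onplane(u,v,z,K,p,R):
    r=R@np.array([(u-K[0,2])/K[0,0],(v-K[1,2])/K[1,1],1]); return p+r*(z-p[2])/r[2]
def proj(X,K,p,R):
    c=(np.asarray(X)-p)@R; return np.stack([K[0,0]*c[...,0]/c[...,2]+K[0,2],K[1,1]*c[...,1]/c[...,2]+K[1,2]],-1)
def shot(n,f=None):
    pose=wristpose() if n=='wrist' else fixed(n)
    p,d=camera(n)
    if f: cv2.imwrite('pics/'+f,p[:,:,::-1])
    return p,d,pose
def down(a):
    # tool x down; jaw (z) at yaw a
    x=np.array([0,0,-1.]);z=np.array([np.cos(a),np.sin(a),0]);return np.stack([x,np.cross(z,x),z],1)
E
python3 - <<'E'
from h import *
p,d,po=shot('top'); np.savez('top0.npz',p=p,d=d)
P=cloud(d,*po)
for n,(u,v) in dict(tab=(455,210),lid=(425,185),bar=(290,186),bar2=(262,223),hexa=(253,205),hexb=(299,204),b3=(251,172),tray=(277,222),table=(330,200)).items(): print(n,P[v,u].round(4), onplane(u,v,.03,*po).round(3))
q,d2,po2=shot('scene'); P2=cloud(d2,*po2)
for n,(u,v) in dict(tab=(407,187),lid=(375,180),table=(340,240)).items(): print(n,P2[v,u].round(4))
cv2.imwrite('pics/b_top.png',cv2.resize(p[110:260,220:500,::-1],None,fx=2.8,fy=2.8,interpolation=cv2.INTER_CUBIC))
cv2.imwrite('pics/b_scene.png',cv2.resize(q[150:290,220:440,::-1],None,fx=3.6,fy=3.6,interpolation=cv2.INTER_CUBIC))
E
```

```text
tab [0.4782 0.0295 0.0432] [0.479 0.026 0.03 ]
lid [0.5275 0.0878 0.0445] [0.53  0.085 0.03 ]
bar [0.5262 0.357  0.03  ] [0.526 0.357 0.03 ]
bar2 [0.4507 0.4124 0.0301] [0.451 0.412 0.03 ]
hexa [0.4881 0.4331 0.019 ] [0.487 0.431 0.03 ]
hexb [0.491  0.3391 0.0168] [0.49  0.338 0.03 ]
b3 [0.5568 0.4391 0.0166] [0.555 0.437 0.03 ]
tray [0.4543 0.3842 0.0101] [0.453 0.382 0.03 ]
table [ 0.5016  0.2759 -0.001 ] [0.498 0.276 0.03 ]
tab [0.4675 0.0371 0.0456]
lid [0.5386 0.0781 0.0436]
table [0.4375 0.2615 0.0009]
```

View pics/b_top.png

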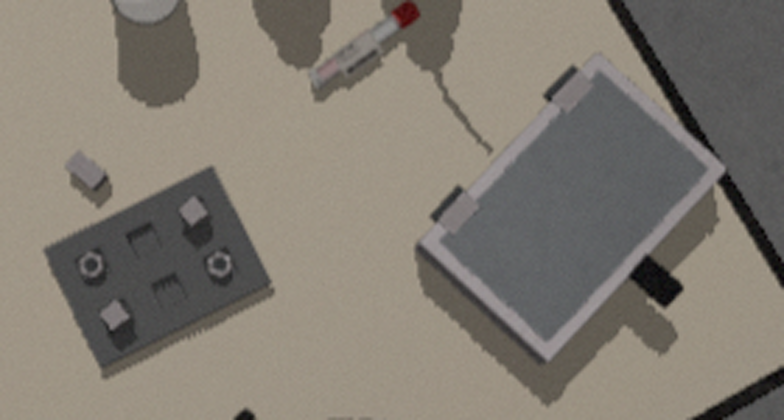

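View pics/b_scene.png

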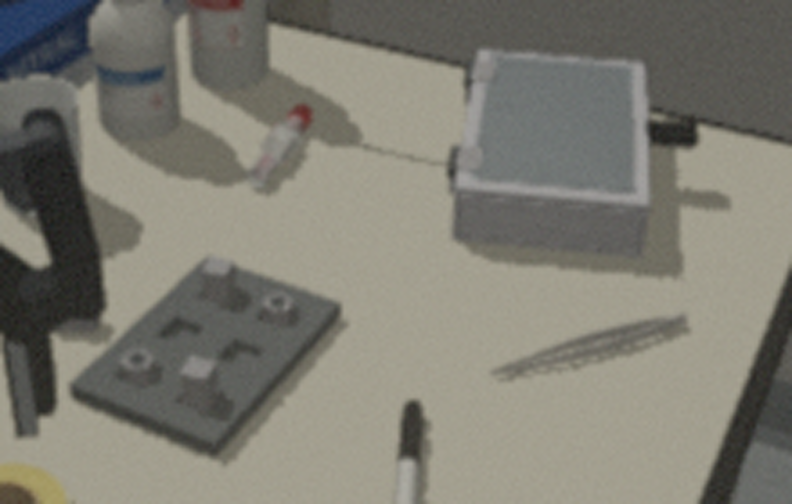

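```bash
python3 - <<'E'
from h import *
z=np.load('top0.npz');p,d=z['p'],z['d'];po=fixed('top');P=cloud(d,*po)
t=P[200:220,320:350].reshape(-1,3);print('table z',np.nanmedian(t[:,2]),np.nanstd(t[:,2]))
def roi(u0,u1,v0,v1,zl,zh):
    m=np.zeros(d.shape,bool);m[v0:v1,u0:u1]=1
    m&=(P[...,2]>zl)&(P[...,2]<zh);return m
m=roi(360,490,120,245,.036,.06).astype(np.uint8)
m=cv2.morphologyEx(m,cv2.MORPH_OPEN,np.ones((9,9),np.uint8))
Q=P[m>0]; print('lid z',np.median(Q[:,2]))
v,u=np.nonzero(m); X=np.array([onplane(a,b,.042,*po)[:2] for a,b in zip(u,v)])
print('lid rect',cv2.minAreaRect((X*1000).astype(np.float32)))
tb=roi(440,475,195,225,.03,.06)&(p.sum(-1)<120); print('tab',np.median(P[tb],0),tb.sum()); 
v,u=np.nonzero(tb);X=np.array([onplane(a,b,.044,*po)[:2] for a,b in zip(u,v)])
print(cv2.minAreaRect((X*1000).astype(np.float32)))
m=(roi(225,330,160,250,.006,.016)&(p.max(-1)<110)).astype(np.uint8); m=cv2.morphologyEx(m,cv2.MORPH_CLOSE,np.ones((9,9)));m=cv2.morphologyEx(m,cv2.MORPH_OPEN,np.ones((9,9)))
v,u=np.nonzero(m); X=np.array([onplane(a,b,.011,*po)[:2] for a,b in zip(u,v)])
print('tray',cv2.minAreaRect((X*1000).astype(np.float32)))
E
```

```text
table z -0.001447273077444411 0.0019973101163037617
lid z 0.042384984580403184
lid rect ((530.5323486328125, 88.77362060546875), (138.83114624023438, 189.9698486328125), 47.3391227722168)
tab [0.47818952 0.03173419 0.04310681] 163
((478.09368896484375, 31.539051055908203), (32.65123748779297, 20.335277557373047), 48.840187072753906)
tray ((490.8979797363281, 389.2688293457031), (101.21432495117188, 139.1260528564453), 27.056461334228516)
```

```bash
cat >> h.py <<'E'
YAW=np.radians(48.); CC=np.array([.531,.090])
E
python3 - <<'E'
from h import *
c=np.array([np.cos(YAW),np.sin(YAW)]);
for a in (138,-42):
    print(a)
    R=down(np.radians(a))
    for th in (0,.5,1,1.57,1.92):
        xy=CC+c*(.0655-.152*np.cos(th)); zz=.039+.152*np.sin(th)+.013
        q=inverse_kinematics([*xy,zz],R); print(th,None if q is None else np.round(q,2))
        q=inverse_kinematics([*xy,zz+.06],R); print('  up',None if q is None else np.round(q,2))
    for xy in [(.49,.12),(.56,.05),(.45,.41),(.49,.433),(.557,.439)]:
        q=inverse_kinematics([*xy,.04],R);print(None if q is None else np.round(q,2))
E
```

```text
138
0 [-0.14  0.45 -0.01  2.17  0.01  0.52  2.26]
  up [-0.2   0.34  0.07  2.14 -0.04  0.66  2.3 ]
0.5 [-0.22  0.33  0.06  2.1  -0.03  0.7   2.27]
  up [-0.27  0.25  0.13  2.05 -0.04  0.84  2.28]
1 [-0.26  0.31  0.04  1.97 -0.02  0.86  2.2 ]
  up [-0.3   0.24  0.09  1.91 -0.03  0.99  2.21]
1.57 [-0.27  0.38 -0.04  1.8   0.02  0.96  2.08]
  up [-0.3   0.33 -0.    1.73  0.    1.09  2.1 ]
1.92 [-0.28  0.46 -0.09  1.7   0.05  0.99  2.02]
  up [-0.3   0.41 -0.06  1.64  0.03  1.1   2.04]
[-0.23  0.51 -0.12  2.1   0.11  0.54  1.98]
[-0.11  0.57 -0.07  1.97  0.07  0.61  2.18]
[-0.64  0.63 -0.22  1.85  0.21  0.68  1.42]
[-0.63  0.68 -0.23  1.74  0.21  0.74  1.45]
[-0.58  0.75 -0.22  1.59  0.21  0.82  1.52]
-42
0 [-0.49  0.48  0.44  2.19 -0.39  0.54 -0.5 ]
  up [-0.59  0.37  0.55  2.16 -0.31  0.68 -0.56]
0.5 [-0.61  0.37  0.54  2.12 -0.29  0.72 -0.61]
  up [-0.65  0.27  0.58  2.07 -0.2   0.85 -0.69]
1 [-0.67  0.34  0.55  1.99 -0.23  0.87 -0.73]
  up [-0.7   0.26  0.57  1.93 -0.17  0.99 -0.79]
1.57 [-0.71  0.42  0.54  1.82 -0.25  0.97 -0.8 ]
  up [-0.72  0.35  0.54  1.76 -0.2   1.09 -0.85]
1.92 [-0.72  0.49  0.51  1.72 -0.28  1.   -0.83]
  up [-0.72  0.43  0.52  1.66 -0.24  1.11 -0.87]
[-0.65  0.53  0.41  2.13 -0.4   0.55 -0.68]
[-0.52  0.61  0.48  2.   -0.46  0.64 -0.48]
[-1.05  0.64  0.34  1.88 -0.32  0.68 -1.26]
[-1.03  0.7   0.35  1.77 -0.33  0.74 -1.24]
[-0.96  0.77  0.37  1.62 -0.35  0.82 -1.19]
```

```bash
python3 - <<'E'
from h import *
c=np.array([np.cos(YAW),np.sin(YAW)]);R=down(np.radians(138))
movep([*(CC-c*.10),.22],R)
p,d,po=shot('wrist','c_wrist.png'); np.savez('w0.npz',p=p,d=d,K=po[0],pp=po[1],R=po[2]); print(sense()['time_s'])
X=[[*(CC+c*a+np.array([-c[1],c[0]])*b),.042] for a,b in [(-62.5e-3,.095),(-.0625,-.095),(.0625,-.095),(.0625,.095),(-.0825,0)]]
print(proj(X,*po).round(1)); print(proj(X,*fixed('top')).round(1))
E
```

```text
2.6
[[409.7 222.5]
 [230.1 222.4]
 [239.8 320.7]
 [400.  320.8]
 [320.  204.5]]
[[415.6 240. ]
 [479.1 169.4]
 [431.5 128.1]
 [368.2 197.5]
 [455.3 211.3]]
```

View pics/c_wrist.png

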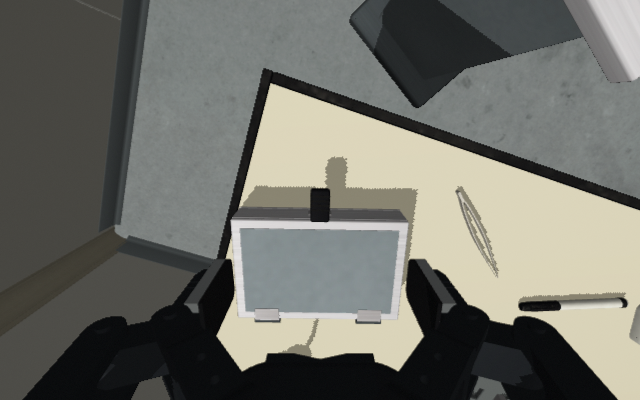

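```bash
python3 - <<'E'
from h import *
z=np.load('w0.npz');p=z['p'].astype(int);po=(z['K'],z['pp'],z['R']);P=cloud(z['d'],*po)
m=((p.max(-1)-p.min(-1))<35)&(p.min(-1)>110)&(P[...,2]>.03)&(P[...,2]<.055)
r=np.zeros_like(m);r[205:340,225:415]=1;m&=r
m=cv2.morphologyEx(m.astype(np.uint8),cv2.MORPH_OPEN,np.ones((3,3)))
cv2.imwrite('pics/d.png',np.hstack([m[190:340,215:425]*255,p[190:340,215:425,1].astype(np.uint8)]).repeat(2,0).repeat(2,1))
v,u=np.nonzero(m);X=np.array([onplane(a,b,.042,*po)[:2] for a,b in zip(u,v)])
print(cv2.minAreaRect((X*1000).astype(np.float32)),np.median(P[m>0][:,2]))
# inner grey window (lid inset) rectangle too
g=m.astype(bool)&(p.max(-1)<190); g=cv2.morphologyEx(g.astype(np.uint8),cv2.MORPH_OPEN,np.ones((5,5)))
v,u=np.nonzero(g);X=np.array([onplane(a,b,.042,*po)[:2] for a,b in zip(u,v)]);print(cv2.minAreaRect((X*1000).astype(np.float32)))
t=(p.max(-1)<70);r[:]=0;r[180:225,305:335]=1;t&=r>0
t=cv2.morphologyEx(t.astype(np.uint8),cv2.MORPH_OPEN,np.ones((7,7)))
v,u=np.nonzero(t);X=np.array([onplane(a,b,.044,*po)[:2] for a,b in zip(u,v)]);print('tab',cv2.minAreaRect((X*1000).astype(np.float32)),np.median(P[t>0],0))
E
```

```text
((531.2909545898438, 87.46562194824219), (127.192138671875, 188.61131286621094), 47.002586364746094) 0.04255317658954688
((534.5443115234375, 91.11619567871094), (117.45207977294922, 170.7815399169922), 47.02272033691406)
tab ((476.2919921875, 28.53197479248047), (34.716949462890625, 19.887285232543945), 48.0364990234375) [nan nan nan]
```

View pics/d.png

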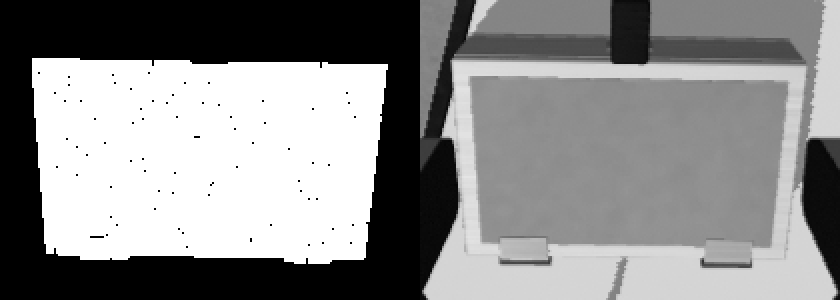

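The wrist view agrees with the top view to about 3 mm: case centre (0.5305, 0.0868), yaw 47.2°, lid top at 0.0425. Next I pinch the tab and open the lid.

```bash
sed -i '/^YAW/d' h.py; cat >> h.py <<'E'
YAW=np.radians(47.2); CC=np.array([.5305,.0868])
cx=np.array([np.cos(YAW),np.sin(YAW)]); cy=np.array([-cx[1],cx[0]])
RL=down(YAW+np.pi/2)
def cw(x,y): return CC+cx*x+cy*y
AH=.013 # tab ahead of TCP
def lidpt(th,r=.152): return np.array([*cw(.0655-r*np.cos(th),0),.039+r*np.sin(th)+AH])
def st(): 
    s=sense(); return round(s['time_s'],2),np.round(s['position'],4),np.round(s['wrist_force'],1),round(s['finger_gap'],4)
E
python3 - <<'E'
from h import *
t=lidpt(0)
command_gripper(.045,40)
movep(t+[0,0,.06],RL)
print(move_l(t,feed=.08,until_force=10),st())
command_gripper(.0,40); print(st())
p,d,po=shot('wrist','e_grip.png')
E
```

```text
False (4.48, array([0.4721, 0.0233, 0.0524]), array([-0.2, -0. ,  0.6]), 0.0451)
(4.83, array([0.4714, 0.024 , 0.0526]), array([-3.1,  1.9,  5. ]), 0.0191)
```

View pics/e_grip.png

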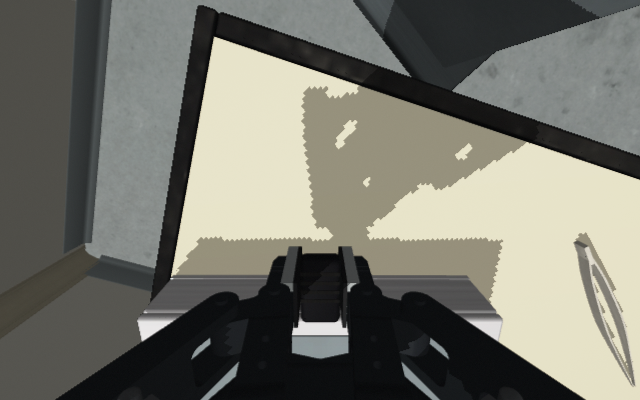

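```bash
python3 - <<'E'
from h import *
for th in np.linspace(.1,1.86,17):
    move_l(lidpt(th),feed=.1)
    s=st(); print(round(th,2),*s)
    if s[3]<.017 or s[3]>.024: print('gap!');break
shot('scene','f_scene.png')
E
```

```text
0.1 5.17 [0.472  0.0248 0.0673] [-0.7  3.8 -1.9] 0.0191
0.21 5.49 [0.4738 0.0266 0.0837] [-0.3  5.  -2.7] 0.019
0.32 5.81 [0.4768 0.0298 0.0997] [-0.6  5.1 -2.3] 0.0191
0.43 6.12 [0.4809 0.0343 0.115 ] [-0.1  5.8 -3.3] 0.0188
0.54 6.44 [0.4861 0.0398 0.1296] [ 0.   5.4 -3.8] 0.0187
0.65 6.76 [0.4923 0.0464 0.1434] [-0.6  5.3 -4.5] 0.019
0.76 7.08 [0.4995 0.0542 0.1562] [-1.2  4.  -4.5] 0.0186
0.87 7.39 [0.508  0.0634 0.1682] [-2.7  4.2 -4.1] 0.0186
0.98 7.71 [0.5174 0.0734 0.1786] [-2.4  4.2 -3.5] 0.0187
1.09 8.03 [0.5274 0.0842 0.1873] [-3.8  3.7 -3.2] 0.0189
1.2 8.34 [0.5378 0.0954 0.1942] [-4.5  2.3 -1.9] 0.0189
1.31 8.66 [0.5484 0.1068 0.1994] [-5.   2.8 -1.4] 0.019
1.42 8.97 [0.5593 0.1185 0.2029] [-5.5  3.3  0.2] 0.019
1.53 9.29 [0.5706 0.1307 0.2046] [-6.   2.4  1.9] 0.0187
1.64 9.61 [0.5821 0.1429 0.2046] [-5.2  3.9  3.7] 0.0191
1.75 9.93 [0.5935 0.1552 0.2027] [-6.6  4.4  5. ] 0.0186
1.86 10.24 [0.6048 0.1674 0.1991] [-5.   3.9  5.1] 0.019
```

View pics/f_scene.png

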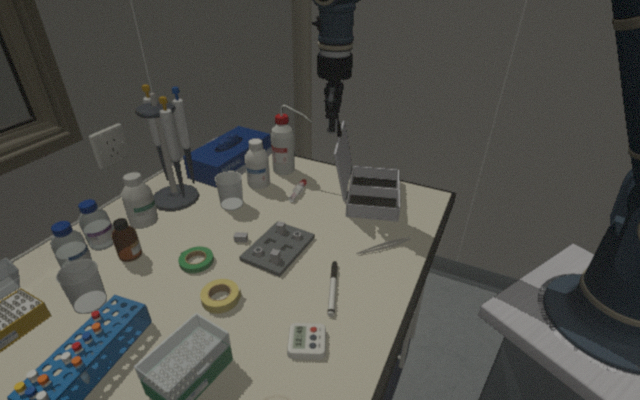

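```bash
python3 - <<'E'
from h import *
move_l(lidpt(1.91),feed=.05); print(st())
command_gripper(.04); print(st())
t=lidpt(1.91); move_l(t+[0,0,.09],feed=.15)
a=np.radians(117);R=down(a); y=np.array([-np.sin(a),np.cos(a)])
movep([*(np.array([.491,.389])+.02*y),.20],R)
p,d,po=shot('wrist','g_tray.png'); np.savez('w1.npz',p=p,d=d,K=po[0],pp=po[1],R=po[2]); print(st())
p,d,po=shot('top','g_top.png')
cv2.imwrite('pics/g_top.png',cv2.resize(p[100:260,220:520,::-1],None,fx=2.6,fy=2.6))
E
```

```text
(10.59, array([0.6097, 0.1726, 0.197 ]), array([-5. ,  4.7,  5.9]), 0.0187)
(10.93, array([0.6101, 0.1705, 0.1956]), array([ 0.2, -0.4, -1.1]), 0.0401)
(12.76, array([0.4748, 0.3783, 0.2003]), array([ 1. , -0.1,  0.4]), 0.0403)
```

View pics/g_tray.png

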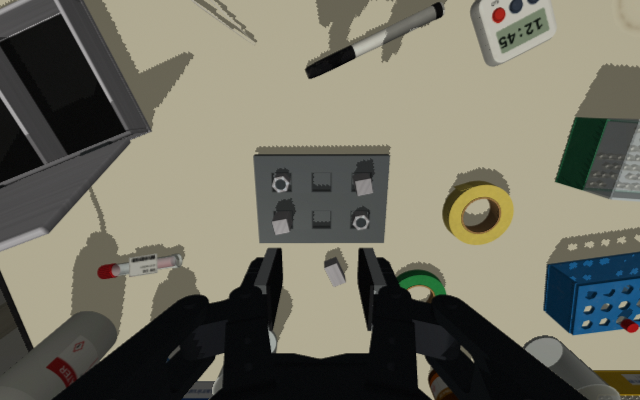

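View pics/g_top.png

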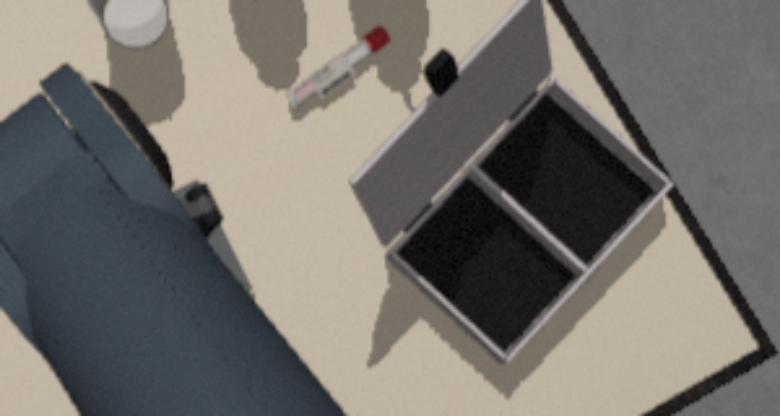

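The lid is open and leaning on its stop; the tab is at crop (440,70). The wrist view shows the tray with hexes at (281,184) and (361,222), bars at (363,185) and (282,226), and bar_3 at (335,270). I'll take a closer second view for the hex yaw and heights.

```bash
python3 - <<'E'
from h import *
a=np.radians(117);R=down(a); y=np.array([-np.sin(a),np.cos(a)])
movep([*(np.array([.491,.389])-.0*y),.10],R)
p,d,po=shot('wrist'); np.savez('w2.npz',p=p,d=d,K=po[0],pp=po[1],R=po[2]); print(st())
cv2.imwrite('pics/h.png',cv2.resize(p[100:400,200:460,::-1],None,fx=2,fy=2,interpolation=cv2.INTER_CUBIC))
E
```

```text
(13.35, array([0.4924, 0.3892, 0.1017]), array([ 0.8,  0.4, -0. ]), 0.0399)
```

View pics/h.png

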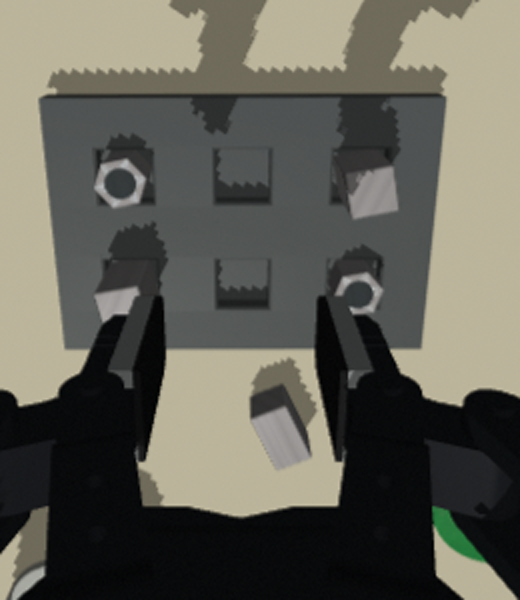

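```bash
cat > fit.py <<'E'
from h import *
def load(f):
    z=np.load(f);return z['p'].astype(int),z['d'],(z['K'],z['pp'],z['R'])
def tops(p,d,po,box,zt,lo=150,minarea=25):
    P=cloud(d,*po); m=((p.max(-1)-p.min(-1))<22)&(p.min(-1)>lo); b=np.zeros_like(m);b[box[2]:box[3],box[0]:box[1]]=1;m&=b
    n,lab,stt,cen=cv2.connectedComponentsWithStats(m.astype(np.uint8)); out=[]
    for i in range(1,n):
        if stt[i,4]<minarea: continue
        v,u=np.nonzero(lab==i); X=np.array([onplane(x,y,zt,*po)[:2] for x,y in zip(u,v)])*1000
        out.append((cen[i].round(1),stt[i,4],cv2.minAreaRect(X.astype(np.float32)),np.nanmedian(P[lab==i],0).round(4)))
    return out
E
python3 - <<'E'
from fit import *
fmt=lambda r:(np.round(r[0],1),np.round(r[1],1),round(r[2],1))
for f,box in (('w1.npz',(255,390,150,243)),('w2.npz',(220,425,148,275))):
    p,d,po=load(f)
    for zt in (.032,.020):
        print(f,zt)
        for c,n,r,P in tops(p,d,po,box,zt): print(c,n,fmt(r),P)
    m=((p.max(-1)-p.min(-1))<25)&(p.max(-1)<125)
    b=np.zeros_like(m)
    if f=='w1.npz':
        b[148:246,250:395]=1;m&=b;
    else: b[146:278,215:430]=1;m&=b
    m=cv2.morphologyEx(m.astype(np.uint8),cv2.MORPH_CLOSE,np.ones((9,9)));m=cv2.morphologyEx(m,cv2.MORPH_OPEN,np.ones((9,9)))
    v,u=np.nonzero(m);X=np.array([onplane(x,y,.011,*po)[:2] for x,y in zip(u,v)])*1000
    print('tray',fmt(cv2.minAreaRect(X.astype(np.float32))))
p,d,po=load('w1.npz'); print('b3 w1',[(c,n,fmt(r),P) for c,n,r,P in tops(p,d,po,(322,348,245,290),.016,140)])
p,d,po=load('w2.npz'); print('b3 w2',[(c,n,fmt(r),P) for c,n,r,P in tops(p,d,po,(320,358,285,340),.016,140)])
E
```

```text
w1.npz 0.032
w1.npz 0.02
tray (array([485.2, 384.9]), array([104.4, 139.8]), 26.9)
w2.npz 0.032
[257.5 251.3] 181 (array([524.8, 357.8]), array([ 9., 14.]), 38.1) [0.5254 0.3565 0.0313]
w2.npz 0.02
[257.5 251.3] 181 (array([531.4, 358.1]), array([ 9.6, 14.9]), 38.1) [0.5254 0.3565 0.0313]
tray (array([489.3, 387.3]), array([101.9, 139.6]), 26.9)
b3 w1 [(array([338.9, 273.4]), np.int32(56), (array([555.8, 443.5]), array([25. ,  3.1]), 51.6), array([0.5557, 0.4433, 0.0152])), (array([332. , 275.8]), np.int32(160), (array([561.9, 438.1]), array([26.1,  9.3]), 49.8), array([0.5623, 0.438 , 0.0152]))]
b3 w2 [(array([339.9, 319.4]), np.int32(510), (array([560. , 440.4]), array([26.9, 14.7]), 51.0), array([0.5603, 0.4406, 0.0153]))]
```

```bash
python3 - <<'E'
from fit import *
p,d,po=load('w2.npz')
C=[onplane(200+u/2-.25,100+v/2-.25,.011,*po)[:2]*1000 for u,v in [(40,99),(445,98),(421,348),(65,348)]]
C=np.array(C);print(C.round(1),C.mean(0).round(1),[np.linalg.norm(C[i]-C[i-1]).round(1) for i in range(4)])
e=C[1]-C[0]+C[2]-C[3];print(np.degrees(np.arctan2(e[1],e[0]))-90)
for n,q,z in [('hexA',(120,182),.02),('hexB',(358,294),.02),('barA',(372,188),.032),('barB',(119,303),.032)]:
    print(n,onplane(200+q[0]/2-.25,100+q[1]/2-.25,z,*po).round(4))
for f,x,y,k in (('w2.npz',240,170,'i1'),('w2.npz',358,225,'i2')):
    im=p[y:y+40,x:x+40].astype(np.uint8)
ims=[cv2.resize(p[y:y+44,x:x+44,::-1].astype(np.uint8),None,fx=9,fy=9,interpolation=cv2.INTER_CUBIC) for x,y in [(240,170),(358,225)]]
cv2.imwrite('pics/i.png',np.hstack(ims))
E
```

```text
[[477.1 303.4]
 [414.1 426.9]
 [500.4 471.5]
 [563.5 347.1]] [488.8 387.2] [np.float64(96.8), np.float64(138.6), np.float64(97.2), np.float64(139.5)]
26.963001716788156
hexA [0.4887 0.3401 0.02  ]
hexB [0.4884 0.434  0.02  ]
barA [0.4498 0.414  0.032 ]
barB [0.5244 0.3576 0.032 ]
```

View pics/i.png

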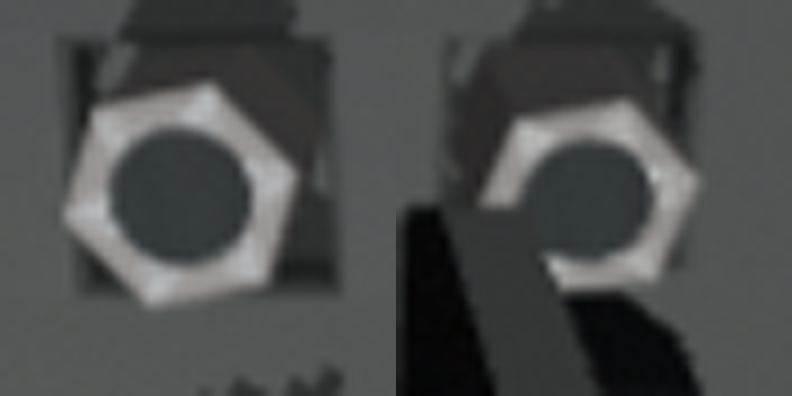

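```bash
python3 - <<'E'
from fit import *
p,d,po=load('w2.npz')
for n,o,V in (('A',(240,170),[(210,85),(296,175),(269,284),(152,306),(64,213),(94,108)]),('B',(358,225),[(485-396,202),(520-396,117),(631-396,99),(702-396,184),(657-396,282)])):
    X=np.array([onplane(o[0]+(u+.5)/9-.5,o[1]+(v+.5)/9-.5,.02,*po)[:2]*1000 for u,v in V])
    E=np.diff(np.vstack([X,X[:1]]) if n=='A' else X,axis=0)
    a=np.degrees(np.arctan2(E[:,1],E[:,0]))+90
    ang=np.degrees(np.angle(np.mean(np.exp(1j*np.radians(a)*6))))/6
    print(n,X.mean(0).round(1) if n=='A' else '',np.linalg.norm(E,axis=1).round(1),(a%60).round(1),'normal mod 60:',ang%60)
E
```

```text
A [489.1 340.2] [9.3 9.  9.3 9.7 8.7 9. ] [38.1 40.8 37.9 36.8 37.6 38.2] normal mod 60: 38.24261394157044
B  [7.9 8.9 9.7 9.3] [38.9 37.  36.7 37.9] normal mod 60: 37.62623924351303
```

All four tray pieces sit on their pocket centres to within 2 mm (tray centre (0.4888, 0.3872), yaw 27°). The hex side measures about 9.2 mm, which matches the given size, so the assumed heights hold. The hex flats face 38° mod 60. bar_3 is at (0.560, 0.440), top at 0.015, long axis 51°. I'll take bar_3 first, and carry everything over the open lid.

```bash
cat > pp.py <<'E'
from h import *
ZH=.25
def hold(): return .0125<sense()['finger_gap']<.0205
def pick(xy,yaw,ztcp,op=.028,force=60):
    R=down(np.radians(yaw)); command_gripper(op,force)
    movep([*xy,ztcp+.10],R)
    move_l([*xy,ztcp+.03],feed=.2)
    hit=move_l([*xy,ztcp],feed=.06,until_force=8)
    if hit:
        z=sense()['position'][2]; print('contact at',z); move_l([*xy,z+.0015],feed=.05)
    print('pre',st()); command_gripper(0,force); print('grip',st())
    z=sense()['position'][2]
    move_l([*xy,ztcp+.05],feed=.1); print('lift',st())
    return z
def carry(xy,place):
    z=sense()['position'];move_l([z[0],z[1],ZH],feed=.25)
    movep([*cw(*place),ZH],RL); print('above',st())
    return hold()
def lower(place,ztcp):
    xy=cw(*place)
    move_l([*xy,ztcp+.03],feed=.2)
    if not hold(): print('LOST?',st()); return False
    print('hit',move_l([*xy,ztcp],feed=.05,until_force=6),st())
    command_gripper(.030); print('rel',st())
    move_l([*xy,ztcp+.07],feed=.2); move_l([*xy,ZH],feed=.3)
    return True
E
python3 - <<'E'
from pp import *
z=pick((.560,.4404),141,.0285); print(z)
shot('wrist','j.png')
E
```

```text
pre (15.22, array([0.56  , 0.4404, 0.0283]), array([0.3, 0.3, 0.2]), 0.0281)
grip (15.48, array([0.5604, 0.4406, 0.029 ]), array([ 0.7, -1.5,  1.2]), 0.0143)
lift (16.13, array([0.5599, 0.4403, 0.0788]), array([-0.2,  0. , -1.6]), 0.014)
0.0290458157269709
```

View pics/j.png

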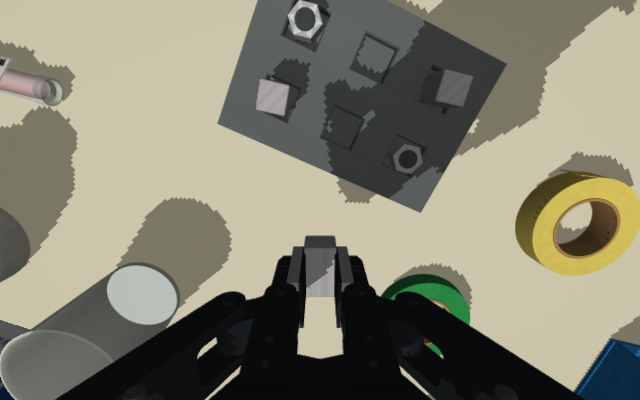

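bar_3 is held between the pads at (320,265).

```bash
python3 - <<'E'
from pp import *
pl=(.012,.0465)
if carry(pl,pl): print(lower(pl,.034))
p,d,po=shot('wrist','k.png')
E
```

```text
above (18.23, array([0.505 , 0.1289, 0.25  ]), array([0.2, 1.3, 0.3]), 0.014)
hit True (19.95, array([0.5037, 0.127 , 0.0329]), array([-0.2, -0.1,  3.9]), 0.0142)
rel (20.25, array([0.503 , 0.1267, 0.0324]), array([-1.1,  0.6,  0.3]), 0.0301)
True
```

View pics/k.png

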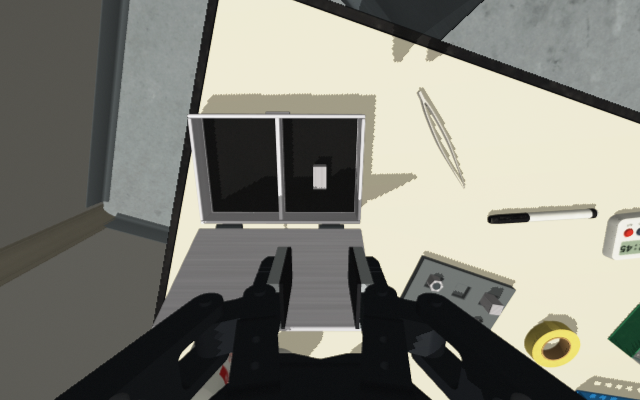

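bar_3 is in the +y bay at (320,177); this view is rotated half a turn. Next, the tray bars.

```bash
python3 - <<'E'
from pp import *
pl=(-.016,.0465)
z=pick((.526,.3588),117,.040,op=.030)
if hold() and carry(pl,pl): print(lower(pl,z+.0005))
p,d,po=shot('wrist','l.png')
E
```

```text
pre (23.82, array([0.526 , 0.3588, 0.0398]), array([-0.7, -1. ,  0.3]), 0.0302)
grip (24.08, array([0.5264, 0.3591, 0.0405]), array([0.8, 0.6, 1.3]), 0.015)
lift (24.73, array([0.5257, 0.3586, 0.0899]), array([-0.4, -0.1, -0.3]), 0.0151)
above (26.52, array([0.4856, 0.1079, 0.2495]), array([ 0.4,  0.2, -0. ]), 0.0152)
hit True (28.18, array([0.4848, 0.1065, 0.0404]), array([-0.9,  0.5,  4.6]), 0.015)
rel (28.48, array([0.4842, 0.1063, 0.0399]), array([0.7, 0.2, 0.8]), 0.0299)
True
```

View pics/l.png

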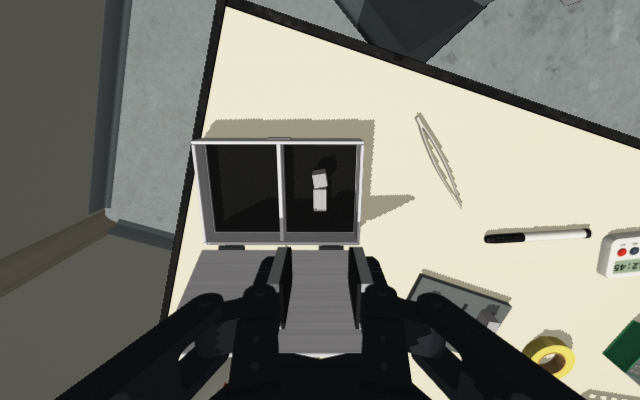

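The second bar stands in front of bar_3 at (320,180). On to the other bar.

```bash
python3 - <<'E'
from pp import *
pl=(-.041,.0465)
z=pick((.4504,.4147),117,.040,op=.030)
if hold() and carry(pl,pl): print(lower(pl,z+.0005))
p,d,po=shot('wrist','m.png')
E
```

```text
pre (32.27, array([0.4504, 0.4147, 0.0398]), array([ 0.3, -1.3, -0.1]), 0.0302)
grip (32.54, array([0.4507, 0.415 , 0.0405]), array([-0.1,  0.3,  1.1]), 0.0151)
lift (33.19, array([0.4501, 0.4145, 0.0898]), array([ 0.9, -0.3, -0.4]), 0.015)
above (35.23, array([0.4686, 0.0894, 0.2496]), array([-0.3, -0.1, -0.1]), 0.0157)
hit True (36.88, array([0.4678, 0.0881, 0.0404]), array([-0.3, -0. ,  4.8]), 0.0149)
rel (37.17, array([0.4672, 0.088 , 0.04  ]), array([-0.1, -0.5,  0.4]), 0.0302)
True
```

View pics/m.png

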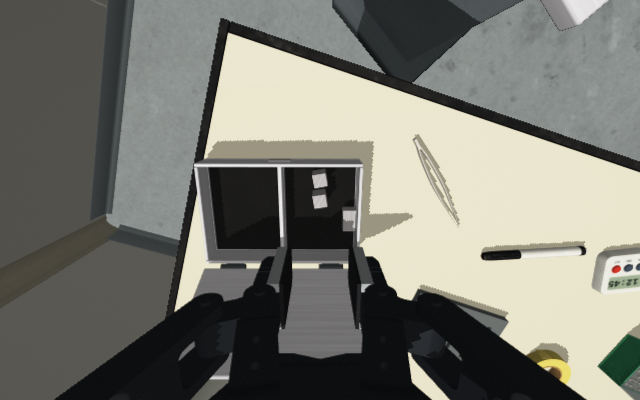

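bar_3 has shifted toward the outer wall, now at (348,218). That is most likely the announced knock, and it is still inside the left bay; I'll check how it lies at the end. Now the hexes.

```bash
python3 - <<'E'
from pp import *
pl=(.010,-.0465)
z=pick((.4890,.3402),98.2,.0365,op=.027)
if hold() and carry(pl,pl): print(lower(pl,z+.0005))
p,d,po=shot('wrist','n.png')
E
```

```text
contact at 0.03590833630799031
pre (40.92, array([0.4889, 0.3402, 0.0371]), array([-0.1,  0.1, -0.4]), 0.0271)
grip (41.17, array([0.489 , 0.3402, 0.0373]), array([-0.6,  0.2,  0.3]), 0.0134)
lift (41.82, array([0.4887, 0.34  , 0.0864]), array([ 0.5,  0.5, -0.8]), 0.0135)
above (43.73, array([0.5709, 0.0639, 0.249 ]), array([-0.4,  0.7, -0.1]), 0.013)
hit True (45.41, array([0.5707, 0.0625, 0.0372]), array([-0.3,  0.7,  4.8]), 0.0134)
rel (45.72, array([0.57  , 0.0624, 0.0366]), array([ 0.8, -0.1, -0. ]), 0.0303)
True
```

View pics/n.png

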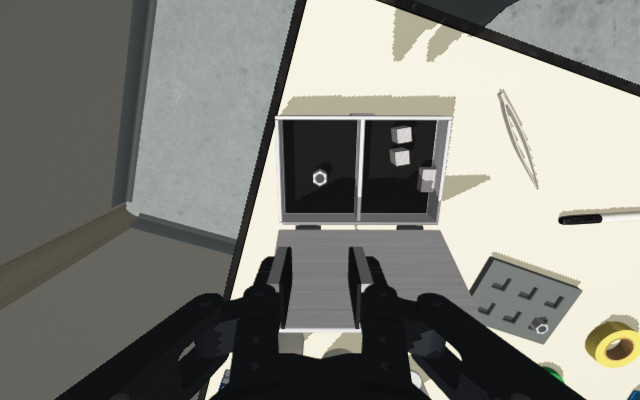

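```bash
python3 - <<'E'
from pp import *
pl=(-.025,-.0465)
z=pick((.4884,.4341),98,.0372,op=.027)
if hold() and carry(pl,pl): print(lower(pl,z+.0005))
movep([*cw(-.06,.03),.20],RL)
p,d,po=shot('wrist'); np.savez('w3.npz',p=p,d=d,K=po[0],pp=po[1],R=po[2])
cv2.imwrite('pics/o.png',cv2.resize(p[90:290,200:460,::-1],None,fx=3,fy=3,interpolation=cv2.INTER_CUBIC))
P=cloud(d,*po)
p2,d2,po2=shot('scene'); cv2.imwrite('pics/o_s.png',cv2.resize(p2[110:240,300:440,::-1],None,fx=4.5,fy=4.5,interpolation=cv2.INTER_CUBIC))
E
```

```text
contact at 0.03591949489126895
pre (49.89, array([0.4883, 0.434 , 0.0371]), array([-0.2, -0.1, -0.1]), 0.0268)
grip (50.15, array([0.4884, 0.4341, 0.0373]), array([ 0.4, -0.1, -0.2]), 0.0132)
lift (50.8, array([0.4882, 0.4339, 0.0872]), array([ 0.4, -0.1, -0.1]), 0.0135)
above (53.09, array([0.5476, 0.0381, 0.2495]), array([0.1, 0.2, 1.1]), 0.0133)
hit True (54.77, array([0.5469, 0.0368, 0.0372]), array([-1.3, -0.8,  5.1]), 0.0132)
rel (55.08, array([0.5462, 0.0367, 0.0366]), array([ 1.5, -0.2,  0.7]), 0.0299)
True
```

View pics/o.png

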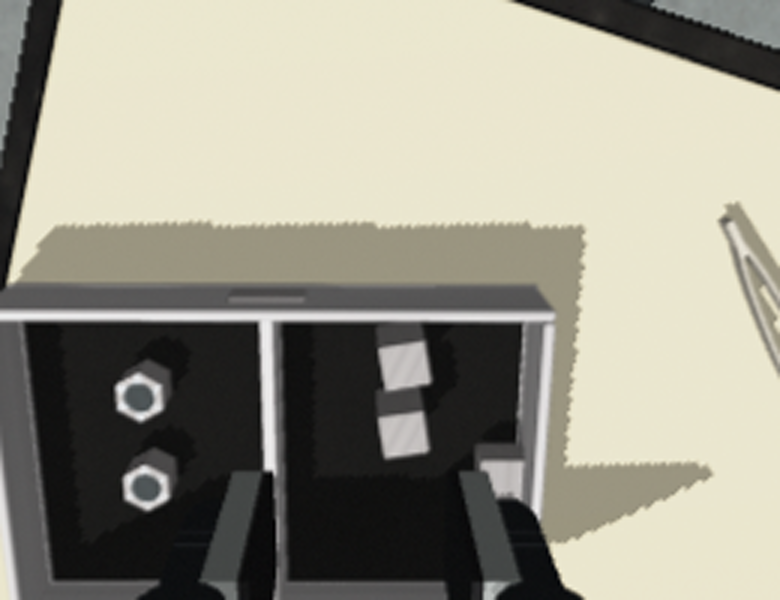

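View pics/o_s.png

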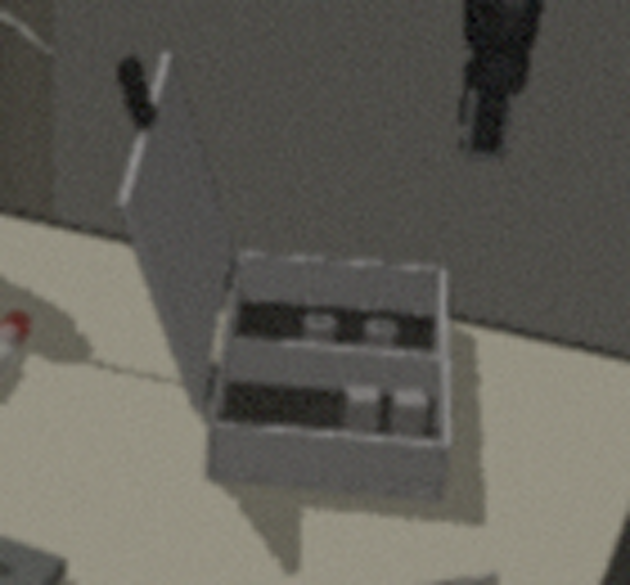

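Both hexes stand in the -y bay and two bars stand in the +y bay. bar_3 lies against the outer wall. Next check is its height, since it must stay under the 36 mm rim.

```bash
python3 - <<'E'
from h import *
movep([*cw(-.09,.03),.25],RL)
p,d,po=shot('wrist'); P=cloud(d,*po)
X=P-np.array([*CC,0]); cxx=X[...,:2]@cx; cyy=X[...,:2]@cy
pt,dt,pot=shot('top'); Pt=cloud(dt,*pot)
for n,PP,im in (('wrist',P,p),('top',Pt,pt)):
    a=(PP[...,:2]-CC)@cx; b=(PP[...,:2]-CC)@cy
    m=(a>-.056)&(a<.055)&(((b>.004)&(b<.0895))|((b<-.004)&(b>-.0895)))&(PP[...,2]>.010)&(PP[...,2]<.08)&(im.min(-1)>(110 if n=='wrist' else 75))
    k,lab,stt,cen=cv2.connectedComponentsWithStats(m.astype(np.uint8))
    for i in range(1,k):
        if stt[i,4]>12: q=lab==i; print(n,cen[i].round(),stt[i,4],'case x,y %.4f %.4f'%(np.median(a[q]),np.median(b[q])),'z pct10/50/90/99',np.percentile(PP[...,2][q],[10,50,90,99]).round(4))
uv=proj([*CC,.04],*po).astype(int);cv2.imwrite('pics/q.png',cv2.resize(p[uv[1]-80:uv[1]+80,uv[0]-100:uv[0]+130,::-1],None,fx=3.4,fy=3.4,interpolation=cv2.INTER_CUBIC))
E
```

```text
wrist [336. 217.] 159 case x,y -0.0422 0.0469 z pct10/50/90/99 [0.0302 0.0312 0.0319 0.0325]
wrist [261. 226.] 96 case x,y -0.0269 -0.0461 z pct10/50/90/99 [0.0184 0.0193 0.0202 0.0209]
wrist [335. 236.] 147 case x,y -0.0173 0.0462 z pct10/50/90/99 [0.0305 0.0312 0.032  0.0327]
wrist [263. 251.] 91 case x,y 0.0086 -0.0468 z pct10/50/90/99 [0.0182 0.0192 0.0202 0.0207]
wrist [364. 248.] 70 case x,y 0.0031 0.0856 z pct10/50/90/99 [0.0185 0.0194 0.0201 0.0214]
top [434. 166.] 38 case x,y 0.0098 -0.0451 z pct10/50/90/99 [0.0173 0.0193 0.0217 0.0247]
top [447. 177.] 39 case x,y -0.0236 -0.0446 z pct10/50/90/99 [0.0163 0.0187 0.0208 0.0236]
top [414. 206.] 64 case x,y -0.0142 0.0467 z pct10/50/90/99 [0.028  0.0306 0.0327 0.0346]
top [391. 210.] 91 case x,y 0.0133 0.0829 z pct10/50/90/99 [0.0162 0.0189 0.0206 0.0218]
top [423. 215.] 63 case x,y -0.0393 0.0468 z pct10/50/90/99 [0.0287 0.0311 0.0336 0.0354]
```

View pics/q.png

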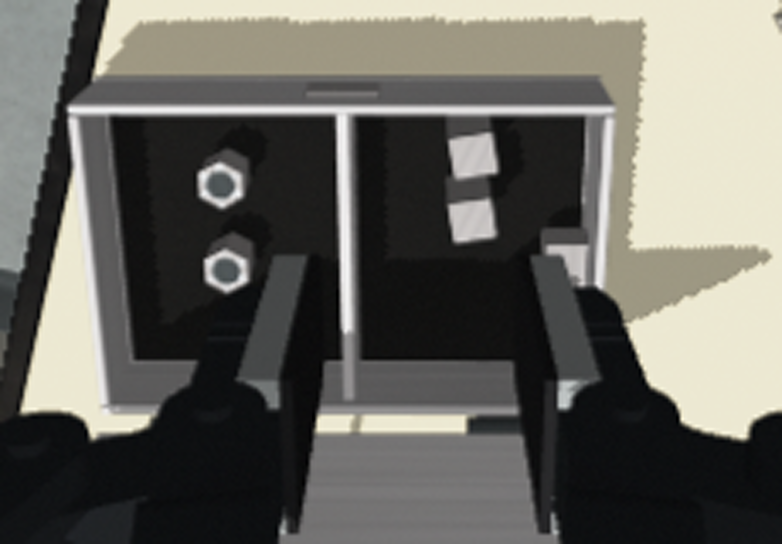

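bar_3 lies flat (top at 0.0195) and every piece is well below the rim. Closing the lid.

```bash
python3 - <<'E'
from h import *
command_gripper(.045,40)
p=sense()['position']; move_l([p[0],p[1],.29],feed=.25)
t=lidpt(1.915); movep(t+[0,0,.09],RL)
print(move_l(t,feed=.08,until_force=8),st())
shot('wrist','r.png')
command_gripper(0,40); print(st())
shot('scene','r_s.png')
E
```

```text
False (59.96, array([0.6103, 0.1726, 0.1958]), array([-0.5,  0.5, -0.1]), 0.0452)
(60.35, array([0.6098, 0.1729, 0.1957]), array([-2.1, -0.1,  3.4]), 0.0192)
```

View pics/r.png

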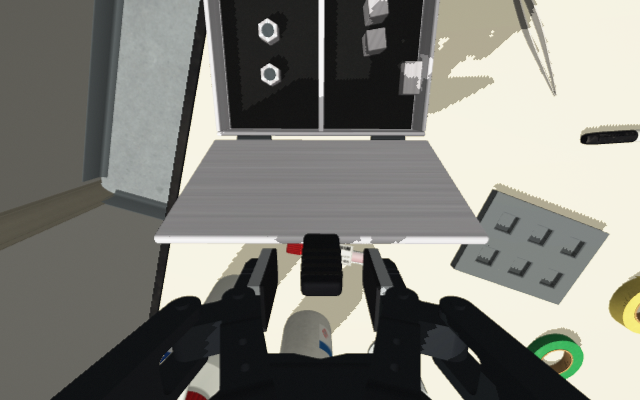

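The tab at (320,265) is between the fingers and now pinched, and the tray is empty. Swinging the lid shut.

```bash
python3 - <<'E'
from h import *
for th in list(np.linspace(1.85,.12,17))+[.05,.0]:
    hit=move_l(lidpt(th),feed=.1 if th>.15 else .04,until_force=25 if th>.1 else 15)
    s=st()
    if th<.2 or hit or not .017<s[3]<.022: print(round(th,2),hit,*s)
    if s[3]<.016 or s[3]>.024: print('gap!');break
shot('wrist','s.png')
E
```

```text
0.12 False 65.96 [0.4703 0.0228 0.0695] [-7.3 -1.1  1.8] 0.0188
0.05 False 66.38 [0.4695 0.022  0.0588] [-8.1 -1.4  2.7] 0.0187
0.0 False 66.72 [0.4693 0.0218 0.0512] [-7.7 -1.4  2.9] 0.0189
```

View pics/s.png

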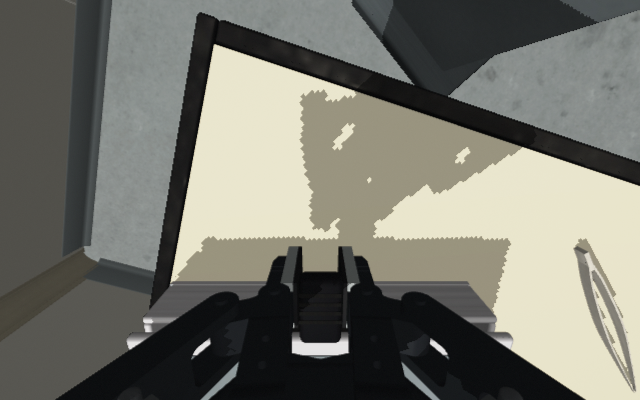

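The lid edge looks wider (128 to 511) than it did when closed (138 to 500), so it is still slightly raised. I'll lower further until contact.

```bash
python3 - <<'E'
from h import *
t=lidpt(0)
for dz in (.004,.008,.012,.016):
    hit=move_l(t-[0,0,dz],feed=.03,until_force=12); print(dz,hit,*st())
    if hit: break
shot('wrist','t.png')
E
```

```text
0.004 False 67.05 [0.4693 0.0218 0.0473] [-7.3 -1.5  3.3] 0.0189
0.008 False 67.33 [0.4694 0.0219 0.0432] [-8.1 -1.9  2.5] 0.0191
0.012 True 67.54 [0.4693 0.0219 0.0407] [-3.4 -1.  11. ] 0.0189
```

View pics/t.png

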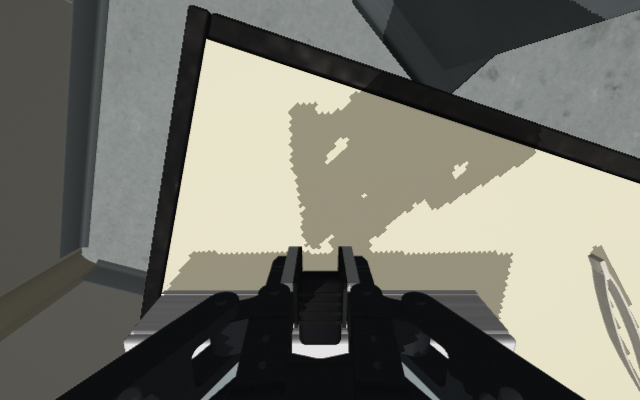

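The rim made contact. Releasing, then checking.

```bash
python3 - <<'E'
from h import *
command_gripper(.045); print(st())
p=sense()['position']; move_l([p[0],p[1],.13],feed=.1)
movep([*(CC-cx*.10),.22],RL)
p,d,po=shot('wrist','u.png'); P=cloud(d,*po)
a=(P[...,:2]-CC)@cx;b=(P[...,:2]-CC)@cy
for lo,hi in ((-.055,-.035),(-.01,.01),(.03,.045)):
    m=(a>lo)&(a<hi)&(abs(b)<.08)&(P[...,2]>.03); print(lo,m.sum(),np.median(P[m][:,2]))
p,d,po=shot('scene'); cv2.imwrite('pics/u_s.png',cv2.resize(p[110:290,180:460,::-1],None,fx=2.8,fy=2.8,interpolation=cv2.INTER_CUBIC)); print(st())
E
```

```text
(67.96, array([0.4671, 0.0222, 0.039 ]), array([0.7, 0. , 0.3]), 0.0451)
-0.055 2545 0.042621633407816883
-0.01 1309 0.04269360880903972
0.03 1009 0.04279240218790381
(69.57, array([0.4616, 0.0135, 0.2188]), array([ 0.1,  0.6, -0. ]), 0.045)
```

View pics/u.png

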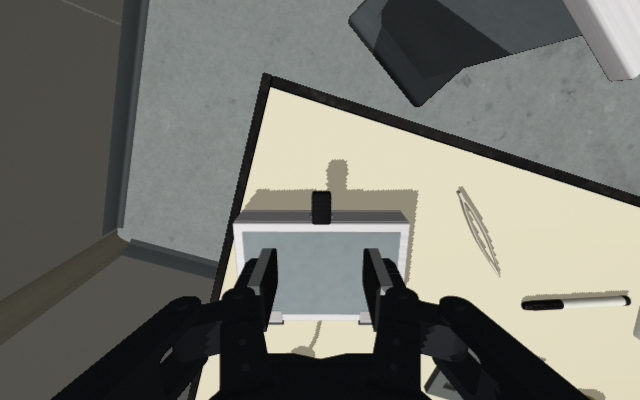

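View pics/u_s.png

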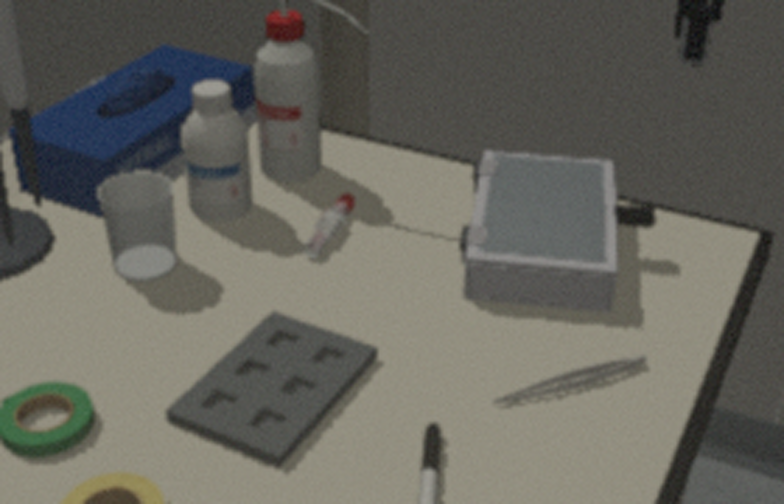

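The lid lies flat at 0.0427 across its whole depth (0.0425 before opening) and the tray is empty. One last check that the bystanders haven't moved, then I hand in.

```bash
python3 - <<'E'
from h import *
p0=cv2.imread('pics/a_scene.png').astype(int)[:,:,::-1]
p1,_,_=shot('scene')
D=np.abs(cv2.GaussianBlur(p1,(5,5),0).astype(int)-cv2.GaussianBlur(p0.astype(np.uint8),(5,5),0)).max(-1)
for n,(u0,u1,v0,v1) in dict(tweezers=(355,415,230,258),swab=(285,312,175,205),marker=(322,345,258,318),tape=(176,218,244,275),case=(340,415,160,225)).items(): print(n,D[v0:v1,u0:u1].max(),np.mean(D[v0:v1,u0:u1]).round(1))
finish_job()
E
```

```text
tweezers 18 16.3
swab 18 14.9
marker 18 15.8
tape 17 12.2
case 18 14.0
the job is handed in; nothing more can be done
```

The job is done and handed in, at about 70 s of the 210 s allowed. I lifted the lid back to its stop and put the three square bars present (two from the tray and the loose one) into the left bay. The two hexagonal pieces went into the right bay, and I closed the lid.

**Last checks**
- **Lid:** its top measured 0.0426–0.0428 m from front to back, against 0.0425 m before opening, so it is flat and closed. The gripper was clear of everything.
- **Pieces:** before closing, all five were below the rim in the correct bays, with tops at about 0.031 m (standing bars) and 0.019 m (hexes and bar_3). The tray is empty.
- **Bystanders:** the before and after pictures differ only by an even brightness change of about 15 levels, 18 at most. The tweezers, swab tube, marker and tape show no sign of having moved.

**What did not go as expected**
- **bar_3 moved after placing:** it slid a few centimetres towards the left bay's outer wall, probably the announced knock. It stayed flat inside the bay, so I left it there.
- **Lid stayed slightly raised at first:** the tab slipped about a centimetre in the fingers while closing. I lowered another 11 mm or so until it met the rim, then let go.
- **Hex grasps:** the fingertips lightly touched the tray at the 8 N stop, and I backed off 1.5 mm before gripping.
- **Camera agreement:** the top and wrist views of the case differed by about 3 mm, and I used the wrist view.

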